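# Hook the stylus-rack bracket into the slotted stand and lock it

## Robot

A 6-joint arm with a two-finger parallel gripper is mounted at the origin on the work surface. World frame = base frame: x ahead of the robot, y to its left, z up, the work surface at z = 0. Lengths are in m, angles in rad, forces in N, time in s.
With the tool pointing down it reaches from about 0.225 to 0.875 m from the base axis. Payload 3.4 kg.
Tool frame: the origin (TCP) lies on the centre line of the jaws, within the pads' length; the fingertips stand 17 mm ahead of it and the grasp point (between the pads) lies 2 mm behind it (manip.finger_overhang is the distance from the TCP to the fingertips, in m); y points along the fingers, x is the direction in which the jaws open and shut, and the axes are right-handed (so a half turn about y gives the same grasp; the last joint's range is limited). The gripper opens to 85 mm and grips with 20 to 120 N. Pads are 22 mm wide; open, the fingers measure 114 mm over their backs; the gripper's body (76 mm by 85 mm) begins 54 mm behind the grasp point. The pads swing forward as they close: fully open they stand 13 mm farther back than shut.
Start: joints at [-1.379, 0.276, 1.505, -0, 1.361, -0.121], TCP at [0.177, -0.547, 0.248] pointing down, gripper open.
Joint ranges: [-2.89, 2.89], [-0.75, 2.08], [0.22, 2.7], [-1.18, 4.32], [0.11, 2.71], [-2.7, 2.7]. Speed limits (rad/s): [2.57, 2.57, 3.14, 3.14, 3.14, 3.14].

## Interface

Orientations are given as a unit quaternion [w, x, y, z].
In Python, from rig import manip gives the robot as it stands.
- The arm moves only by the tool arm_command, never from a script. Its argument "commands" is a list of rows, each a list of 3 entries, a list of its own where there are three numbers: the finger opening in cm, from 0 to 8.54, then the shift along the world's x, y, z in cm, then the turn about the world's z in rad. A call has 1 to 12 rows; each row shifts and turns the commanded pose from where the row before left it; what a row does not reach is not made up. A row lasts 1/10 s, in which the tool goes at most 50 mm and 8.59 degrees, less where a joint would pass 70% of its speed; a pose out of reach is approached as far as the arm can. A call with a gripper value outside its range is refused whole. The fingers move at their own pace and stop on an object; "grip_force" is the grip in N (left out, the last holds). Time passes only in rows, so rows that do not move let the fingers close. It gives the time, the measured TCP pose, the force and the opening at its end, in the units of the state.
- manip.get_state(): the state, without advancing time (a new reading comes with each control period).
- manip.get_image(name): name is "scene" or "top"; returns a dict with "pixels" (400x640x3 uint8, red, green, blue), "range_z" (400x640 float32, m along the optical axis (not along the pixel's ray), 0 where there is no reading), "intrinsics" (3x3 intrinsics, pixels), "k1" (the pictures are not rectified: a ray, as slopes to the right and down, at radius r is drawn at 1 + k1 r^2 times it, then the intrinsics apply), "R" (3x3) and "t" (3): a world point X has camera coordinates R X + t. Camera axes: x right, y down, z forward; pixel columns grow to the right and rows downward; lengths in m; the calibration is good to about 2 mm. A picture is of the moment at which its call begins.
- manip.sign_off(): hands the job in, once; it reports no verdict.
The state is a dict: "clock": time; "qpos": joint angles; "qd": joint speeds; "effort": joint torques, N m; "position": TCP position; "ee_rot": TCP orientation; "contact_force": force on the tool from outside, world axes, zero at the start; "moment": the same for the moment, N m; "width": finger opening in m.
Only numpy, scipy, OpenCV 4.12 (cv2) and the standard library are available. Lean on these libraries where they do the work, as an engineer would, in place of code of your own. Each camera call takes 0.05 s, during which the arm holds its last target.

## Task

Pick up the aluminium stylus-rack bracket, hook its two back tabs into the two upright slots of the grey stand, and push it down until it is fully home and the stand's spring catch has snapped out over the shelf's rear edge; then let go. Be gentle: feel for the slots and never force the bracket against the stand, and leave the casting, the ring gauge and the jar where they are.

Things in the scene. Friction and masses are not known exactly. Their poses are not given: they have to be found in the camera images.
- bracket_grip (a point): Where to grip the loose aluminium bracket (0.26 to 0.42 kg), which stands on its flat shelf. Axes: x to its back (tab side), z up. Point on the upright centre rib: rib 10 mm thick in y, x -28 to +48 mm, top 22 mm above this point. Shelf 90 x 80 x 5 mm: top 31 and underside 36 mm below, x -33 to +57 mm. Rear face of back plate and shelf at x = +57 mm.
- bracket_tabs (a point): Middle between the bracket's two hooked tabs, on the rear face at the underside of the tabs' roots; axes as the grip point, from which it lies 57 mm to +x, 8 mm up. Tabs at y = -24 and +24 mm, 8 mm wide, 10.5 mm long: a root 6 mm high above this point; at its end, 5.5 to 10.5 mm out, a lip hangs 20 mm below this point (26 mm from lip to top).
- stand: Grey stand fixed on a 12 mm plate. Origin on the plate's top below the middle of the slotted steel strip's front face, which is the plane x = 0; x to the back (offer the bracket from -x, move it to +x), z up. Foot 15 mm high. Strip 132 mm wide, 4 mm thick, top about 158 mm up, free behind the slots. Contact force between bracket and stand must stay below 60 N.
- stand_slots (a point): Nominal place of the middle between the slots' lower edges, on the strip's front face, 119 mm above the stand's origin; axes as the stand. Slots at y = -24 and +24 mm, 13 mm wide, 29 mm high. The strip is clamped up to 5 mm higher or lower than this nominal point, which is not measured: feel for the slots. Home: pushed in flush, then 20 to 23 mm down, root on the slot's edge.
- catch (a joint): Spring catch in the strip's middle: brass nose 14 mm wide, slanted on top, 4.5 mm proud. Value in m: 0 = out, grows as pressed in (0.003 to 0.0045 as the shelf's edge passes). The shelf's rear edge drives it in against some 5 to 15 N downward from 15 mm above home; in the last 1 mm of travel it snaps back to 0, into the window over the shelf. The hanging bracket may lean 2 degrees.
- casting: Bystander: dark V-shaped casting, 90 x 70 mm, 70 mm high; origin in the middle of its underside. Leave alone.
- ring_gauge: Bystander: steel ring gauge, 70 mm diameter, 25 mm high; origin in the middle of its underside. Leave alone.
- jar: Bystander: small jar, 56 mm diameter, 70 mm high; origin in the middle of its underside. Leave alone.
Mind the look-alikes: they are no part of the job. Leave any blue or purple look-alike of the part that bears bracket_grip alone.

How it is judged:
On the way, in this order (a step that is already met when the one before it is completed fails the run):
1. both tabs are through the slots, the bracket nearly flush with the strip and still above the catch (x of bracket_grip in the frame of stand between -0.0615 and -0.05 m and z of bracket_grip in the frame of stand between 0.122 and 0.142 m), for 0.05 s.
2. the bracket is pushed down, driving the catch in (value of joint catch above 0.0015 m), for 0.02 s.
At the end, for the whole second after the job is handed in: Bracket hangs by both tabs, fully down, released and at rest: grip point 50 to 63 mm before the strip, within 6 mm of its middle, 102 to 117.3 mm above the stand's origin (covers all strip heights), tilt under 0.12 rad, square within 0.15 rad, catch out (under 0.6 mm) (x of bracket_grip in the frame of stand between -0.063 and -0.05 m and y of bracket_grip in the frame of stand between -0.006 and 0.006 m and z of bracket_grip in the frame of stand between 0.102 and 0.1173 m and value of joint catch below 0.0006 m and angle between bracket_grip's own z axis and vertical below 0.12 rad and angle between the x axis of bracket_grip and the x axis of stand, either way round below 0.15 rad and linear speed of bracket below 0.02 m/s); the robot touches nothing.
It fails at once if the bracket is forced against the stand (over 60 N) (contact force between bracket and stand above 60 N).
It fails at once if the casting is disturbed (distance of casting from where it was at the start of the episode above 0.015 m).
It fails at once if the ring gauge is disturbed (distance of ring_gauge from where it was at the start of the episode above 0.015 m).
It fails at once if the jar is disturbed (distance of jar from where it was at the start of the episode above 0.015 m).
It also fails if it takes over 51 s, if anything falls off the work surface, if the arm or the gripper's body presses on something with over 40 N, if the wrist force passes 120 N, or if a joint passes its speed limit or range.

## Working session

There is one attempt and no reset: what is moved stays moved. The work goes in short steps, Python scripts to look and compute and a tool call to move; the robot and the scene stay as the last step left them, time stands still between calls to the robot, and variables do not carry over. Pictures are saved under pics/ and viewed, and the job is handed in when it is done.

Besides the shell and the picture viewer there is one more tool, called as name([rows], argument=value, ...), one row to a line, values as JSON. arm_command: Moves the arm, as the interface text tells. Its arguments: {"type":"object","properties":{"commands":{"type":"array"},"grip_force":{"type":"number"}},"required":["commands"]}

```bash
mkdir -p pics; ls; python3 - <<'E'
from rig import manip
import cv2
print(manip.get_state())
for n in("scene","top"):
    im=manip.get_image(n); cv2.imwrite(f"pics/{n}0.png",im["pixels"][:,:,::-1])
    print(n,im["intrinsics"],im["k1"],im["R"],im["t"])
    import pickle; pickle.dump(im,open(f"{n}0.pkl","wb"))
E
```

```text
pics
{'clock': 0.0, 'qpos': array([-1.37895987e+00,  2.76596267e-01,  1.50611708e+00,  7.21650856e-06,
        1.36072467e+00, -1.20986078e-01]), 'qd': array([-0.00148081,  0.00102359, -0.00132567,  0.0001065 , -0.0002066 ,
        0.00127766]), 'effort': array([-5.56983468e-04, -4.16769683e+01, -2.45803249e+01, -1.65420365e-04,
        1.12573474e-02, -1.82253125e-06]), 'position': array([ 0.17686282, -0.54660057,  0.24744537]), 'ee_rot': array([ 0.57222946, -0.57133639,  0.41648514, -0.41553376]), 'contact_force': array([ 0.19763798, -0.23798892, -0.88398634]), 'moment': array([ 0.00451689, -0.04417355,  0.00944245]), 'width': 0.08576026098869641}
scene [[438.07362943   0.         323.9124863 ]
 [  0.         438.07362943 195.41646545]
 [  0.           0.           1.        ]] -0.0721636132088889 [[-0.71246519  0.70169832  0.00358022]
 [ 0.56642428  0.57811216 -0.58732434]
 [-0.41419427 -0.41642023 -0.80934375]] [ 0.39718331 -0.17032301  1.44567072]
top [[423.66506771   0.         320.25053349]
 [  0.         423.66506771 207.8307008 ]
 [  0.           0.           1.        ]] -0.08078234668586944 [[-0.01545572 -0.99980825 -0.01202419]
 [-0.9866597   0.01719937 -0.16188519]
 [ 0.16206096  0.00936173 -0.98673634]] [-0.07224028  0.47288594  1.48469712]
```

View pics/scene0.png

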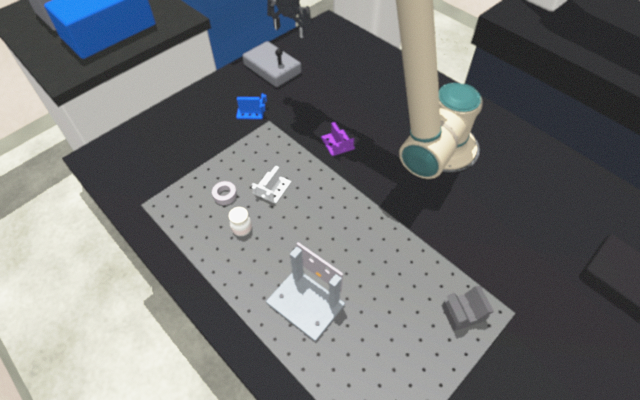

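View pics/top0.png

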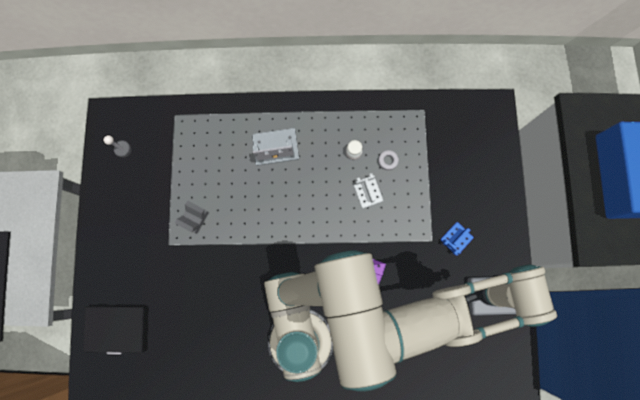

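```bash
python3 - <<'E'
import pickle,cv2,numpy as np
s=pickle.load(open("scene0.pkl","rb"));t=pickle.load(open("top0.pkl","rb"))
f=lambda im,x,y,w,h,k:cv2.resize(im["pixels"][y:y+h,x:x+w,::-1],None,fx=k,fy=k,interpolation=cv2.INTER_CUBIC)
a=f(s,250,230,110,120,5);cv2.imwrite("pics/a.png",a)
b=f(t,240,120,160,100,5);cv2.imwrite("pics/b.png",b)
c=f(s,200,150,110,90,6);cv2.imwrite("pics/c.png",c)
E
cat > h.py <<'E'
import numpy as np,cv2,pickle
def cloud(im):
    K=im["intrinsics"];h,w=im["range_z"].shape
    u,v=np.meshgrid(np.arange(w),np.arange(h))
    xd=(u-K[0,2])/K[0,0];yd=(v-K[1,2])/K[1,1]
    x,y=xd.copy(),yd.copy()
    for _ in range(20):
        s=1+im["k1"]*(x*x+y*y);x=xd/s;y=yd/s
    rays=np.stack([x,y,np.ones_like(x)],-1)
    P=rays*im["range_z"][...,None]
    W=(P-im["t"])@im["R"]
    W[im["range_z"]==0]=np.nan
    C=-im["R"].T@im["t"]
    return W,rays@im["R"],C
def onplane(D,C,v,u,z):
    d=D[v,u];return C+d*(z-C[2])/d[2]
def proj(im,X):
    p=im["R"]@np.asarray(X)+im["t"];x,y=p[0]/p[2],p[1]/p[2];s=1+im["k1"]*(x*x+y*y)
    K=im["intrinsics"];return K[0,0]*x*s+K[0,2],K[1,1]*y*s+K[1,2]
E
```

```text
(no output)
```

View pics/a.png

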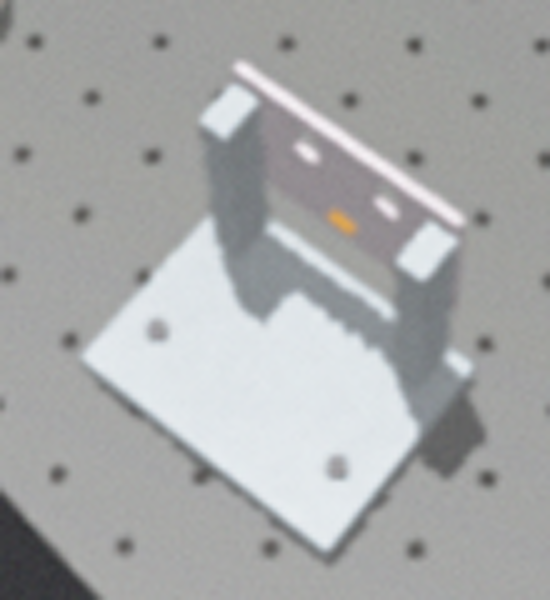

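View pics/b.png

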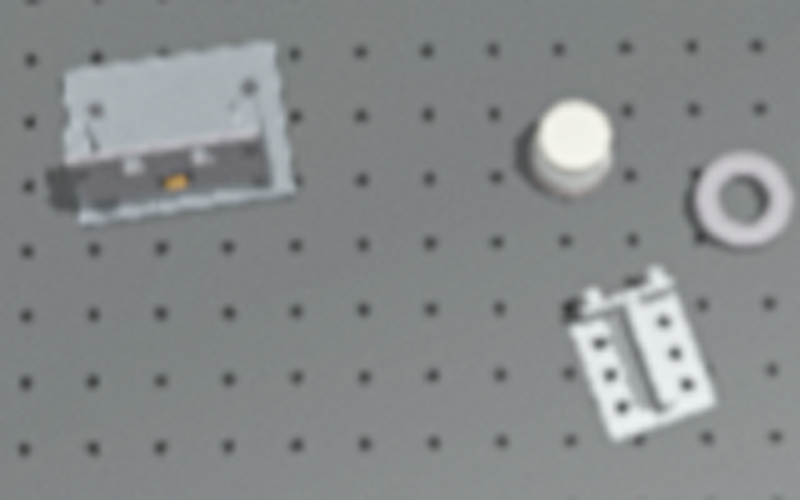

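View pics/c.png

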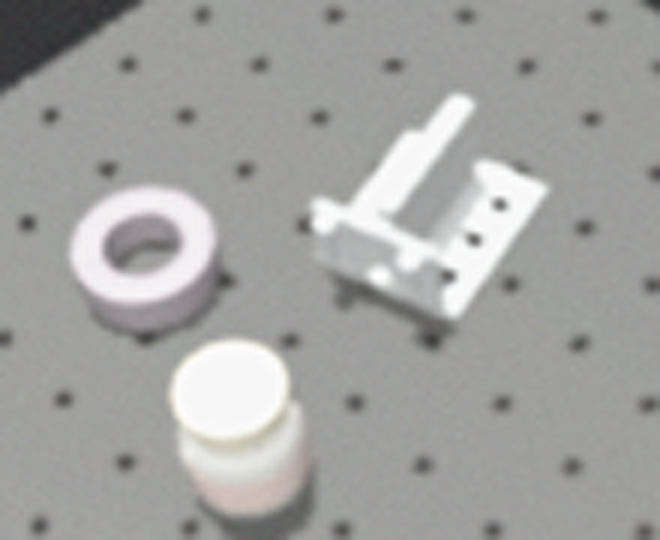

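```bash
python3 - <<'E'
from h import *
np.set_printoptions(precision=4,suppress=True)
s=pickle.load(open("scene0.pkl","rb"));t=pickle.load(open("top0.pkl","rb"))
for n,im in(("s",s),("t",t)):
    W,D,C=cloud(im);print(n,C)
    g=lambda u,v:W[v,u]
    if n=="s":
        for nm,(u,v) in dict(board=(260,250),board2=(230,170),stripL=(302,247),stripR=(338,272),plate=(305,320),jar=(238,213),ring=(224,184),rib=(270,177),shelf=(283,185)).items(): print(nm,g(u,v))
    else:
        for nm,(u,v) in dict(board=(330,200),plate=(270,143),jar=(354,146),ring=(381,160),shelf=(375,190),rib=(367,192),tab1=(358,179),tab2=(371,175)).items(): print(nm,g(u,v))
    # bracket cloud
    m=(W[...,2]>0.014)&(abs(W[...,0]-W[(185,191)[n=="t"],(270,368)[n=="t"],0])<.12)
    for lo,hi in((.025,.05),(.05,.06),(.06,.08),(.08,.1)):
        pass
E
```

```text
s [0.9782 0.4218 1.0686]
board [ 0.692  -0.1129  0.0118]
board2 [ 0.5783 -0.3962  0.0127]
stripL [0.6608 0.0314 0.1738]
stripR [0.646  0.1342 0.1718]
plate [0.7429 0.1222 0.0283]
jar [ 0.6813 -0.206   0.0833]
ring [ 0.6334 -0.3464  0.0376]
rib [ 0.5312 -0.2511  0.0666]
shelf [ 0.5015 -0.2328  0.0179]
t [ 0.2248 -0.0943  1.5407]
board [ 0.5043 -0.1159  0.0124]
plate [0.7215 0.1037 0.028 ]
jar [ 0.6866 -0.2047  0.0821]
ring [ 0.6441 -0.3048  0.0427]
shelf [ 0.5368 -0.2811  0.0224]
rib [ 0.5304 -0.2518  0.0195]
tab1 [ 0.5693 -0.2167  0.0641]
tab2 [ 0.5835 -0.2638  0.063 ]
```

```bash
python3 - <<'E'
from h import *
np.set_printoptions(precision=4,suppress=True)
s=pickle.load(open("scene0.pkl","rb"));t=pickle.load(open("top0.pkl","rb"))
def crop(W,x0,x1,y0,y1): return (W[...,0]>x0)&(W[...,0]<x1)&(W[...,1]>y0)&(W[...,1]<y1)
for n,im in(("s",s),("t",t)):
    W,D,C=cloud(im)
    bright=cv2.cvtColor(im["pixels"],cv2.COLOR_RGB2HSV)
    print(n,"board z",np.nanmedian(W[crop(W,.45,.55,-.15,.1)][:,2]),np.nanstd(W[crop(W,.45,.55,-.15,.1)][:,2]))
    b=crop(W,.43,.61,-.33,-.18)
    for nm,lo,hi in(("rib",.066,.08),("tabs",.058,.066),("shelf",.0145,.021)):
        m=b&(W[...,2]>lo)&(W[...,2]<hi)
        P=W[m]
        if len(P)<5: continue
        print(nm,len(P),P.mean(0), cv2.minAreaRect(P[:,:2].astype(np.float32)))
    st=crop(W,.55,.8,-.02,.2)&(W[...,2]>.166)&(W[...,2]<.18)
    P=W[st];print("strip top",len(P),P.mean(0),cv2.minAreaRect(P[:,:2].astype(np.float32)))
    st=crop(W,.55,.8,-.02,.2)&(W[...,2]>.023)&(W[...,2]<.033)
    P=W[st];print("plate",len(P),P.mean(0),cv2.minAreaRect(P[:,:2].astype(np.float32)))
    st=crop(W,.55,.8,-.02,.2)&(W[...,2]>.08)&(W[...,2]<.168)
    P=W[st];print("mid",len(P),P.mean(0),cv2.minAreaRect(P[:,:2].astype(np.float32)))
    # white mask
    hsv=bright; wm=(hsv[...,2]>200)&(hsv[...,1]<40)&b
    mm=np.zeros(wm.shape,np.uint8);mm[wm]=255
    cs,_=cv2.findContours(mm,cv2.RETR_EXTERNAL,cv2.CHAIN_APPROX_NONE)
    for c in cs:
        if cv2.contourArea(c)>50: print("white",cv2.contourArea(c),cv2.minAreaRect(c))
E
```

```text
s board z 0.011515083039828311 0.0020721459718804017
rib 77 [ 0.5283 -0.2549  0.0691] ((0.5288312435150146, -0.25537893176078796), (0.07424461096525192, 0.012092502787709236), 17.792726516723633)
tabs 91 [ 0.557  -0.2432  0.0614] ((0.5488224029541016, -0.256521612405777), (0.0972670391201973, 0.061972178518772125), 38.12165451049805)
shelf 358 [ 0.5204 -0.2456  0.0166] ((0.5189272165298462, -0.2546485364437103), (0.14494988322257996, 0.18013082444667816), 88.98577880859375)
strip top 161 [0.6543 0.0822 0.1725] ((0.6536498665809631, 0.07948055863380432), (0.007425764575600624, 0.1321861296892166), 7.154192924499512)
plate 2539 [0.7162 0.0918 0.027 ] ((0.7113400101661682, 0.087070532143116), (0.12179611623287201, 0.16011156141757965), 8.005003929138184)
mid 993 [0.6644 0.0802 0.1303] ((0.6673305630683899, 0.08167766779661179), (0.03368249163031578, 0.13376407325267792), 7.8955278396606445)
white 399.5 ((271.6689147949219, 181.7635040283203), (30.57312774658203, 31.851852416992188), 35.53767395019531)
t board z 0.013084522883426668 0.003468889676469041
rib 69 [ 0.5335 -0.2554  0.0707] (
[... 228 characters left out ...]
, 88.12834167480469)
shelf 732 [ 0.517  -0.2569  0.0169] ((0.519809365272522, -0.25519463419914246), (0.14964041113853455, 0.17952455580234528), 89.97013854980469)
strip top 79 [0.6552 0.0765 0.1727] ((0.6635051965713501, 0.07977369427680969), (0.029075155034661293, 0.12987284362316132), 9.865259170532227)
plate 742 [0.7185 0.0826 0.0276] ((0.6794048547744751, 0.07489696890115738), (0.19034399092197418, 0.18336813151836395), 0.9004808068275452)
mid 340 [0.6556 0.0768 0.1303] ((0.6630703806877136, 0.07858078926801682), (0.03365882486104965, 0.13296937942504883), 7.342619895935059)
white 315.0 ((367.8493347167969, 191.4315185546875), (26.685382843017578, 21.652610778808594), 69.44395446777344)
```

```bash
python3 - <<'E'
from h import *
np.set_printoptions(precision=4,suppress=True)
s=pickle.load(open("scene0.pkl","rb"));t=pickle.load(open("top0.pkl","rb"))
def crop(W,x0,x1,y0,y1): return (W[...,0]>x0)&(W[...,0]<x1)&(W[...,1]>y0)&(W[...,1]<y1)
def inplane(D,C,m,z):
    d=D[m];return (C+d*((z-C[2])/d[:,2])[:,None])[:,:2]
for n,im in(("s",s),("t",t)):
    W,D,C=cloud(im); hsv=cv2.cvtColor(im["pixels"],cv2.COLOR_RGB2HSV)
    # strip top: z band, near line
    m=crop(W,.55,.8,-.02,.2)&(W[...,2]>.168)&(W[...,2]<.18)&(W[...,0]<.69)
    P=W[m][:,:2].astype(np.float32); l=cv2.fitLine(P,cv2.DIST_HUBER,0,.001,.001).ravel()
    d=l[:2]*np.sign(l[1]);q=(P-l[2:])@d
    print(n,"strip line yaw",np.degrees(np.arctan2(-d[0],d[1])),"ends",l[2:]+d*q.min(),l[2:]+d*q.max(),"z",np.median(W[m][:,2]))
    x=np.array([np.cos(np.radians(7.6)),np.sin(np.radians(7.6))]);print(" x' range",np.percentile(P@x,[2,50,98]))
    # orange nose
    o=crop(W,.5,.8,-.02,.2)&(hsv[...,0]>8)&(hsv[...,0]<25)&(hsv[...,1]>110)
    print(" nose px",o.sum(),np.argwhere(o).mean(0)[::-1],np.median(W[o],0))
    # face
    f=crop(W,.55,.8,-.02,.2)&(W[...,2]>.1)&(W[...,2]<.165)
    Q=W[f];yp=Q[:,:2]@np.array([-x[1],x[0]]);xp=Q[:,:2]@x
    c=.0795*x[0]-.6545*x[1]
    k=abs(yp-c)<.04; print(" face x'",np.percentile(xp[k],[5,25,50,75,95]),k.sum()," line x'",l[2:]@x)
    # bracket rib
    b=crop(W,.43,.61,-.33,-.18)
    m=b&(W[...,2]>.066)&(W[...,2]<.08)
    P=W[m][:,:2].astype(np.float32); l=cv2.fitLine(P,cv2.DIST_HUBER,0,.001,.001).ravel();d=l[:2]*np.sign(l[0]);q=(P-l[2:])@d
    print(" rib yaw",np.degrees(np.arctan2(d[1],d[0])),l[2:],l[2:]+d*q.min(),l[2:]+d*q.max())
    # everything of the bracket above .0145
E
```

```text
s strip line yaw 7.717203 ends [0.6636 0.0141] [0.6459 0.1451] z 0.1735696164254669
 x' range [0.6565 0.6596 0.6616]
 nose px 9 [318. 274.] [0.6568 0.0805 0.098 ]
 face x' [0.6588 0.66   0.6605 0.661  0.6618] 300  line x' 0.6595073061149516
 rib yaw 19.101236 [ 0.5283 -0.2549] [ 0.4935 -0.267 ] [ 0.5638 -0.2426]
t strip line yaw 8.74865 ends [0.6627 0.0139] [0.643 0.142] z 0.1739609447477328
 x' range [0.6527 0.6573 0.6707]
 nose px 6 [274.8333 155.6667] [0.6496 0.0757 0.103 ]
 face x' [0.655  0.6561 0.6568 0.6574 0.6586] 127  line x' 0.6576591173383107
 rib yaw 17.868767 [ 0.5366 -0.2548] [ 0.4924 -0.269 ] [ 0.5817 -0.2402]
```

```bash
python3 - <<'E'
import pickle,cv2,numpy as np
s=pickle.load(open("scene0.pkl","rb"));t=pickle.load(open("top0.pkl","rb"))
f=lambda im,x,y,w,h,k:cv2.resize(im["pixels"][y:y+h,x:x+w,::-1],None,fx=k,fy=k,interpolation=cv2.INTER_NEAREST)
cv2.imwrite("pics/d.png",f(t,345,165,50,50,11))
cv2.imwrite("pics/e.png",f(t,245,125,60,45,12))
E
```

```text
(no output)
```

View pics/d.png

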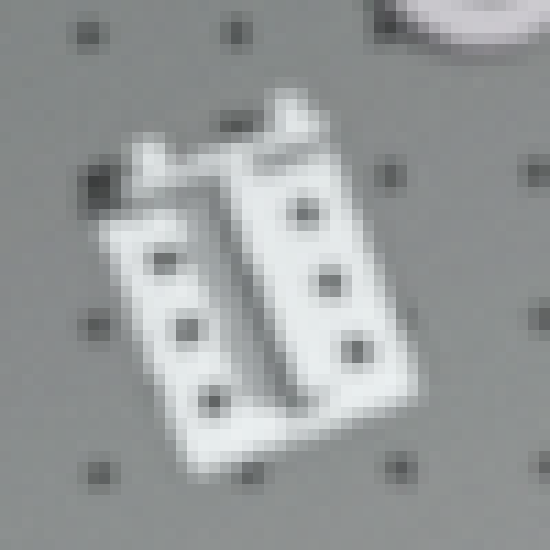

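View pics/e.png

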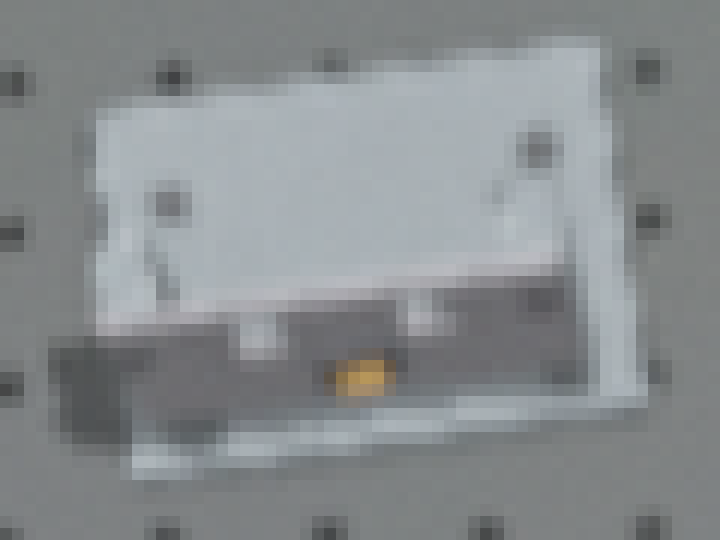

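```bash
python3 - <<'E'
from h import *
np.set_printoptions(precision=4,suppress=True)
s=pickle.load(open("scene0.pkl","rb"));t=pickle.load(open("top0.pkl","rb"))
def ray(im,u,v,z):
    K=im["intrinsics"];d=np.array([[[u,v]]],float)
    xd,yd=(u-K[0,2])/K[0,0],(v-K[1,2])/K[1,1];x,y=xd,yd
    for _ in range(20):
        q=1+im["k1"]*(x*x+y*y);x,y=xd/q,yd/q
    C=-im["R"].T@im["t"];r=np.array([x,y,1])@im["R"];return (C+r*(z-C[2])/r[2])[:2]
T=lambda a,b:(345+a/11-.5,165+b/11-.5)
def show(nm,p): print(nm,p)
A=ray(t,*T(190,475),.017);B=ray(t,*T(418,402),.017)
e=A-B;print("front L",A,"R",B,"len",np.linalg.norm(e),"yaw",np.degrees(np.arctan2(-e[0],e[1])))
L=ray(t,*T(148,135),.062);R=ray(t,*T(287,88),.062);e=L-R
print("tabs tips",L,R,np.linalg.norm(e),np.degrees(np.arctan2(-e[0],e[1])))
M=(L+R)/2;F=(A+B)/2;print("dist",np.linalg.norm(M-F),"exp .1005 yaw",np.degrees(np.arctan2(*(M-F)[::-1])))
print("grip",F+(M-F)*33/100.5)
# scene: rib top corners (crop c: /6 +200,150)
S=lambda a,b:(200+a/6-.5,150+b/6-.5)
p1=ray(s,*S(462,100),.070);p2=ray(s,*S(357,205),.070);print("rib",p1,p2,np.linalg.norm(p2-p1),np.degrees(np.arctan2(*(p2-p1)[::-1])))
tl=ray(s,*S(322,205),.062);tr=ray(s,*S(437,243),.062);print(tl,tr)
g=ray(s,*S(550,187),.017);h=ray(s,*S(455,318),.017);print("shelf left side",g,h,np.linalg.norm(h-g),np.degrees(np.arctan2(*(h-g)[::-1])))
yw=np.radians(17.5);X=np.array([np.cos(yw),np.sin(yw)]);Y=np.array([-X[1],X[0]])
print("grip from scene shelf side",(g+h)/2-.012*X-.04*Y)
# strip slots from scene, back face ; a.png /5 +250,230
E
```

```text
front L [ 0.473  -0.2311] R [ 0.4963 -0.3077] len 0.08001921994640943 yaw 16.88835878652919
tabs tips [ 0.578  -0.2169] [ 0.593  -0.2628] 0.04821004690477567 18.071620640240884
dist 0.1050910571739542 exp .1005 yaw 16.305433822628256
grip [ 0.5178 -0.2597]
rib [ 0.4924 -0.2666] [ 0.5712 -0.2524] 0.08009582525907948 10.206476582627744
[ 0.5801 -0.2697] [ 0.5552 -0.2133]
shelf left side [ 0.4723 -0.2285] [ 0.5599 -0.2007] 0.09183149993927502 17.58559785422187
grip from scene shelf side [ 0.5167 -0.2563]
```

```bash
python3 - <<'E'
from rig import manip
import numpy as np
from scipy.spatial.transform import Rotation as R
q=manip.get_state()["ee_rot"]
M=R.from_quat([*q[1:],q[0]]).as_matrix();print(M.round(3));print(np.degrees(np.arctan2(M[1,0],M[0,0])),np.arctan2(M[1,0],M[0,0]),manip.finger_overhang)
E
```

```text
[[ 0.308 -0.     0.951]
 [-0.951  0.002  0.308]
 [-0.002 -1.     0.   ]]
-72.08140566036325 -1.258057858239016 0.017
```

arm_command([
  [5,[2.84,2.41,0],-0.01],
  [5,[2.84,2.41,0],0],
  [5,[2.84,2.41,0],0],
  [5,[2.84,2.41,0],0],
  [5,[2.84,2.41,0],0],
  [5,[2.84,2.41,0],0],
  [5,[2.84,2.41,0],0],
  [5,[2.84,2.41,0],0],
  [5,[2.84,2.41,0],0],
  [5,[2.84,2.41,0],0],
  [5,[2.84,2.41,-1],0],
  [5,[2.84,2.41,-1],0],
], grip_force=80)

```text
clock: 1.3
position: [0.5188, -0.2567, 0.228]
ee_rot: [-0.57, 0.57, -0.419, 0.419]
contact_force: [0.7, 0.2, 0.5]
width: 0.0502
```

arm_command([
  [5,[-0.04,-0.1,-3],0],
  [5,[0,0,-3],0],
  [5,[0,0,-3],0],
  [5,[0,0,-1.8],0],
  [5,[0,0,0],0],
])

```text
clock: 1.8
position: [0.5152, -0.2575, 0.1171]
ee_rot: [-0.57, 0.57, -0.421, 0.416]
contact_force: [0.2, 0.5, -0.2]
width: 0.05
```

```bash
cat > snap.py <<'E'
import sys
from h import *
from rig import manip
n,tag,x,y,w,hh,k=sys.argv[1:4]+sys.argv[4:8] if 0 else sys.argv[1:8]
im=manip.get_image(n);pickle.dump(im,open(f"{n}_{tag}.pkl","wb"))
x,y,w,hh,k=map(int,(x,y,w,hh,k))
cv2.imwrite(f"pics/{n}_{tag}.png",cv2.resize(im["pixels"][y:y+hh,x:x+w,::-1],None,fx=k,fy=k,interpolation=cv2.INTER_CUBIC))
s=manip.get_state();print(s["clock"],s["position"].round(4),s["contact_force"].round(1),s["width"].round(4))
E
python3 - <<'E'
E
sed -i 's/^n,tag.*/n,tag,x,y,w,hh,k=sys.argv[1:8]/' snap.py
python3 snap.py scene 1 200 100 120 110 5; python3 snap.py top 1 320 140 100 90 6
```

```text
Traceback (most recent call last):
  File "snap.py", line 8, in <module>
    s=manip.get_state();print(s["clock"],s["position"].round(4),s["contact_force"].round(1),s["width"].round(4))
                                                                                            ^^^^^^^^^^^^^^^^
AttributeError: 'float' object has no attribute 'round'
Traceback (most recent call last):
  File "snap.py", line 8, in <module>
    s=manip.get_state();print(s["clock"],s["position"].round(4),s["contact_force"].round(1),s["width"].round(4))
                                                                                            ^^^^^^^^^^^^^^^^
AttributeError: 'float' object has no attribute 'round'
```

View pics/scene_1.png

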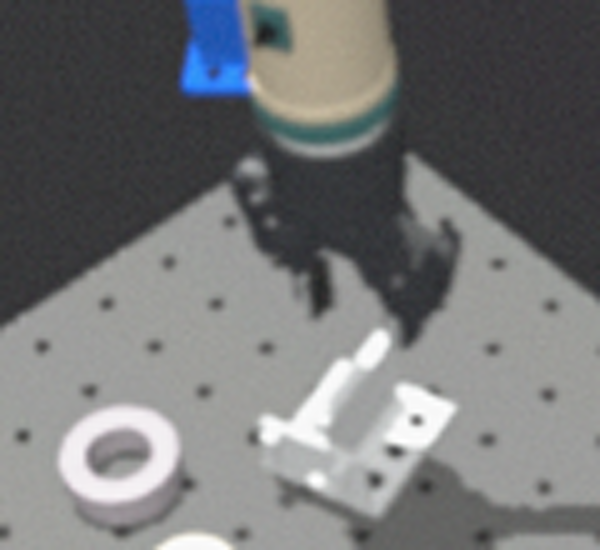

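View pics/top_1.png

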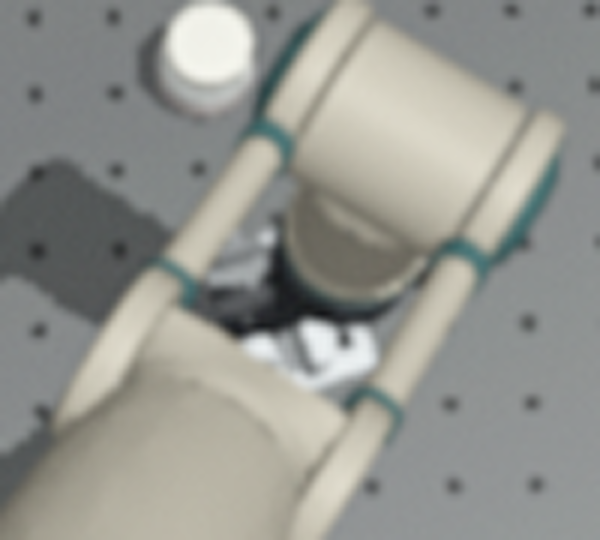

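```bash
sed -i 's/s\["width"\].round(4)/round(s["width"],4)/' snap.py; cat > st.py <<'E'
from rig import manip
from scipy.spatial.transform import Rotation as R
import numpy as np
s=manip.get_state();q=s["ee_rot"];M=R.from_quat([*q[1:],q[0]]).as_matrix()
yw=np.arctan2(-M[0,0]*-1,-M[1,0]) # yaw of gripped part's x axis
p=s["position"];th=np.radians(7.8);X=np.array([np.cos(th),np.sin(th)]);Y=np.array([-X[1],X[0]])
print("t",round(s["clock"],2),"p",p.round(4),"yaw(deg)",round(np.degrees(yw),2),"axis",M[:,1].round(4),"w",round(s["width"],4),"F",s["contact_force"].round(1),"M",s["moment"].round(2))
F=s["contact_force"]
print("stand frame: x",round(p[:2]@X-.6567,4),"y",round(p[:2]@Y+.0083,4),"z",round(p[2]-.012,4),"Fx'",round(F[:2]@X,1),"Fy'",round(F[:2]@Y,1),"Fz",round(F[2],1))
E
python3 st.py
```

```text
t 1.9 p [ 0.5174 -0.259   0.1203] yaw(deg) 17.35 axis [-4.e-04  2.e-04 -1.e+00] w 0.0501 F [ 0.2 -0.3 -0.1] M [-0.01 -0.02 -0.03]
stand frame: x -0.1792 y -0.3185 z 0.1083 Fx' 0.2 Fy' -0.3 Fz -0.1
```

arm_command([
  [5,[0,0,-2.5],0],
  [5,[0,0,-2.5],0],
  [5,[0,0,-1.6],0],
  [5,[0,0,-0.8],0],
  [5,[0,0,0],0],
  [5,[0,0,0],0],
])

```text
clock: 2.5
position: [0.5182, -0.2596, 0.0476]
ee_rot: [0.57, -0.57, 0.418, -0.42]
contact_force: [0.7, -0.3, 0.8]
width: 0.05
```

```bash
python3 st.py
```

```text
t 2.5 p [ 0.5182 -0.2596  0.0476] yaw(deg) 17.35 axis [ 0.002  -0.0014 -1.    ] w 0.05 F [ 0.7 -0.3  0.8] M [ 0.05  0.01 -0.01]
stand frame: x -0.1785 y -0.3192 z 0.0356 Fx' 0.7 Fy' -0.4 Fz 0.8
```

arm_command([
  [2.5,[0,0,-0.1],0],
  [1.5,[0,0,0],0],
  [0,[0,0,0],0],
  [0,[0,0,0],0],
  [0,[0,0,0],0],
  [0,[0,0,0],0],
  [0,[0,0,0],0],
], grip_force=100)

```text
clock: 3.2
position: [0.5177, -0.2591, 0.0462]
ee_rot: [0.57, -0.57, 0.418, -0.419]
contact_force: [-0.4, 0.9, 6.2]
width: 0.009
```

```bash
python3 st.py
```

```text
t 3.2 p [ 0.5177 -0.2591  0.0462] yaw(deg) 17.35 axis [ 1.1e-03 -6.0e-04 -1.0e+00] w 0.009 F [-0.4  0.9  6.2] M [0.19 0.11 0.  ]
stand frame: x -0.1789 y -0.3186 z 0.0342 Fx' -0.2 Fy' 1.0 Fz 6.2
```

arm_command([
  [0,[0,0,0.5],0],
  [0,[0,0,1.5],0],
  [0,[0,0,2.5],0],
  [0,[0,0,2.5],0],
  [0,[0,0,2.5],0],
  [0,[0,0,2],0],
  [0,[0,0,0.5],0],
  [0,[0,0,0],0],
])

```text
clock: 4.0
position: [0.5172, -0.2589, 0.1653]
ee_rot: [-0.57, 0.57, -0.419, 0.419]
contact_force: [0.2, -0.8, -3.2]
width: 0.0087
```

```bash
python3 st.py; python3 snap.py scene 2 200 100 120 110 5
```

```text
t 4.0 p [ 0.5172 -0.2589  0.1653] yaw(deg) 17.35 axis [ 2.e-04 -4.e-04 -1.e+00] w 0.0087 F [ 0.2 -0.8 -3.2] M [-0.06  0.04 -0.01]
stand frame: x -0.1794 y -0.3184 z 0.1533 Fx' 0.1 Fy' -0.8 Fz -3.2
4.05 [ 0.5167 -0.2585  0.1643] [-1.1  0.4 -4.1] 0.009
```

View pics/scene_2.png

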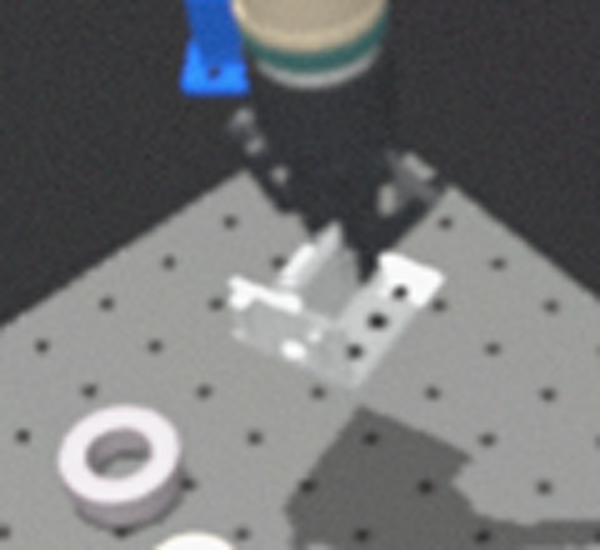

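```bash
cat > fit.py <<'E'
from h import *
import sys
np.set_printoptions(precision=4,suppress=True)
def fit(im,p,yaw):
    W,D,C=cloud(im);hsv=cv2.cvtColor(im["pixels"],cv2.COLOR_RGB2HSV)
    X=np.array([np.cos(yaw),np.sin(yaw)]);Y=np.array([-X[1],X[0]])
    m=(np.linalg.norm(W-p,axis=-1)<.12)&(hsv[...,2]>110)&(hsv[...,1]<50)
    Q=W[m]-p;L=np.c_[Q[:,:2]@X,Q[:,:2]@Y,Q[:,2]]
    # shelf plane, left half
    k=(L[:,2]>-.045)&(L[:,2]<-.015)&(L[:,1]>.012)&(L[:,1]<.038)&(L[:,0]<.04)&(L[:,0]>-.03)
    A=np.c_[L[k][:,:2],np.ones(k.sum())];c=np.linalg.lstsq(A,L[k][:,2],rcond=None)[0]
    r=L[k][:,2]-A@c
    k2=abs(r)<.003;c=np.linalg.lstsq(A[k2],L[k][k2][:,2],rcond=None)[0]
    print("shelf n",k2.sum(),"slope x,y",c[:2],"z at x,y=0",c[2],"(expect ~-.029)")
    # rear face
    k=(L[:,0]>.045)&(L[:,0]<.075)&(L[:,2]>-.03)&(L[:,2]<.0)&(abs(L[:,1])<.038)
    if k.sum()>8:
        A=np.c_[L[k][:,1:],np.ones(k.sum())];c=np.linalg.lstsq(A,L[k][:,0],rcond=None)[0];k2=abs(L[k][:,0]-A@c)<.003
        c=np.linalg.lstsq(A[k2],L[k][k2][:,0],rcond=None)[0]
        print("rear n",k2.sum(),"slope y,z",c[:2],"x",c[2],"(expect .057)")
    k=(L[:,2]>.008)&(L[:,0]>.04);print("tabs top z pct",np.percentile(L[k][:,2],[50,90]), "exp .016")
    return L
if __name__=="__main__":
    im=pickle.load(open(sys.argv[1],"rb"));fit(im,np.array(eval(sys.argv[2])),float(sys.argv[3]))
E
python3 fit.py scene_2.pkl "[.5167,-.2585,.1643]" .3028; python3 fit.py scene0.pkl "[.5177,-.2591,.0462]" .3028
```

```text
shelf n 139 slope x,y [ 0.0046 -0.0178] z at x,y=0 -0.028502373304361756 (expect ~-.029)
rear n 79 slope y,z [-0.0121  0.1244] x 0.0597340814994177 (expect .057)
tabs top z pct [0.0153 0.0212] exp .016
shelf n 133 slope x,y [0.0016 0.0235] z at x,y=0 -0.030470119175586872 (expect ~-.029)
rear n 63 slope y,z [-0.0292  0.0988] x 0.05948528765361771 (expect .057)
tabs top z pct [0.0139 0.0196] exp .016
```

arm_command([
  [0,[0.2,1.5,0],0],
  [0,[0.4,2.8,0],-0.0152],
  [0,[0.4,2.85,0],-0.0152],
  [0,[0.4,2.85,0],-0.0152],
  [0,[0.4,2.85,0],-0.0152],
  [0,[0.4,2.85,0],-0.0152],
  [0,[0.4,2.85,0],-0.0152],
  [0,[0.4,2.85,0],-0.0152],
  [0,[0.4,2.85,0],-0.0152],
  [0,[0.4,2.85,0],-0.0152],
  [0,[0.4,2.85,0],-0.0152],
  [0,[0.33,2.85,0],-0.015],
])

```text
clock: 5.25
position: [0.5613, 0.0713, 0.1637]
ee_rot: [-0.532, 0.533, -0.466, 0.464]
contact_force: [-0.3, -0.1, -4.5]
width: 0.009
```

arm_command([
  [0,[0,0,-0.5],0],
  [0,[0,0,-0.5],0],
  [0,[0,0,0],0],
  [0,[0,0,0],0],
])

```text
clock: 5.65
position: [0.5621, 0.0684, 0.1546]
ee_rot: [-0.532, 0.533, -0.466, 0.465]
contact_force: [0.1, 0.1, -3.0]
width: 0.0089
```

```bash
python3 st.py; python3 snap.py scene 3 240 190 120 110 5;python3 snap.py top 3 230 110 100 90 6;python3 st.py
```

```text
t 5.65 p [0.5621 0.0684 0.1546] yaw(deg) 7.73 axis [-1.6e-03 -3.0e-04 -1.0e+00] w 0.0089 F [ 0.1  0.1 -3. ] M [0.02 0.04 0.07]
stand frame: x -0.0906 y -0.0003 z 0.1426 Fx' 0.2 Fy' 0.1 Fz -3.0
5.7 [0.5624 0.0683 0.155 ] [-0.1 -0.1 -3. ] 0.0087
5.75 [0.5626 0.0683 0.1553] [-0.  -1.  -3.6] 0.0092
t 5.75 p [0.5626 0.0683 0.1553] yaw(deg) 7.71 axis [-2.e-04 -2.e-04 -1.e+00] w 0.0092 F [-0.  -1.  -3.6] M [-0.03  0.1   0.08]
stand frame: x -0.09 y -0.0004 z 0.1433 Fx' -0.2 Fy' -1.0 Fz -3.6
```

View pics/scene_3.png

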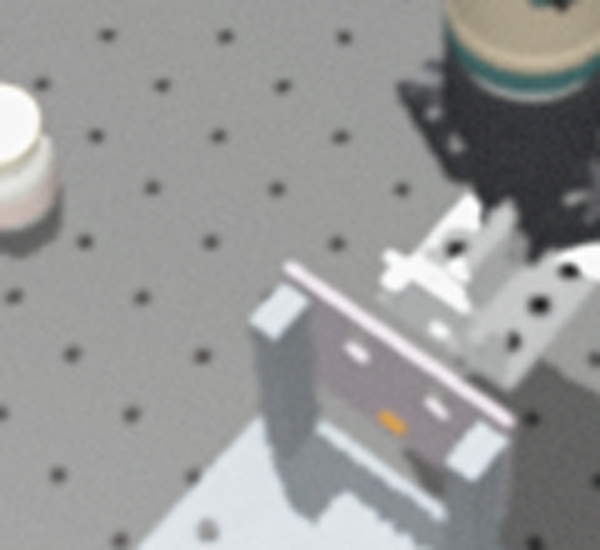

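View pics/top_3.png

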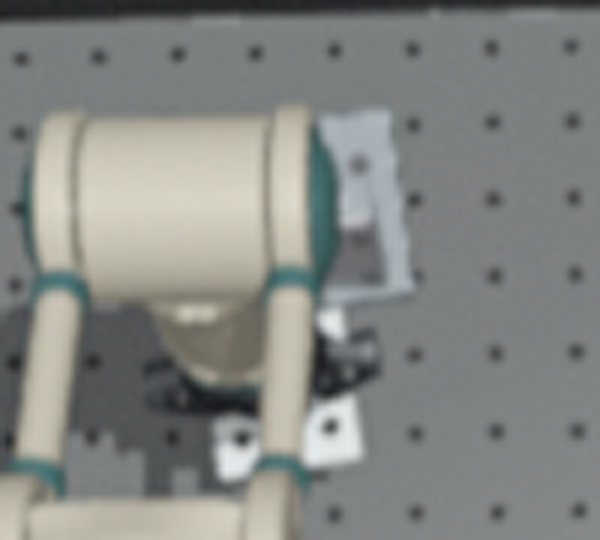

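```bash
cat > al.py <<'E'
from h import *
import sys
np.set_printoptions(precision=4,suppress=True)
im=pickle.load(open("scene_3.pkl","rb"));W,D,C=cloud(im)
th=np.radians(7.8);X=np.array([np.cos(th),np.sin(th)]);Y=np.array([-X[1],X[0]])
hsv=cv2.cvtColor(im["pixels"],cv2.COLOR_RGB2HSV)
xp=W[...,:2]@X-.6567;yp=W[...,:2]@Y+.0083;z=W[...,2]-.012
# slots: pixels within the strip outline but seen through
px=D[...,:2]@X;lam=(.6607-C[:2]@X)/px;H=C+D*lam[...,None];hy=H[...,:2]@Y+.0083;hz=H[...,2]-.012
lum=im["pixels"].sum(-1)/3
reg=(abs(hy)<.045)&(hz>.05)&(hz<.157)
k=reg&(lum>170)&(hz<.15)&(hz>.1)
n,lab,st,cen=cv2.connectedComponentsWithStats(k.astype(np.uint8))
for i in range(1,n):
    q=lab==i
    if q.sum()>=4: print("slot blob",q.sum(),"px",cen[i],"y",hy[q].mean(),hy[q].min(),hy[q].max(),"z",hz[q].min(),hz[q].max())
th_=(xp>-.004)&(xp<.008)
o=(hsv[...,0]>8)&(hsv[...,0]<25)&(hsv[...,1]>110)&reg
print("nose back y",hy[o].mean(),"z",hz[o].min(),hz[o].max())
# tab tops: white, above z
k=(lum>200)&(xp<-.015)&(xp>-.05)&(z>.15)
for a,b in((-.04,0),(0,.04)):
    q=k&(yp>a)&(yp<b);print("tab",q.sum(),"x",np.percentile(xp[q],[50,95]),"y",yp[q].mean(),np.percentile(yp[q],[5,95]),"z",np.median(z[q]))
E
python3 al.py; python3 fit.py scene_3.pkl "[.5624,.0684,.155]" .1349
```

```text
slot blob 18 px [311.     259.8889] y -0.022905684878396903 -0.029190452925678602 -0.016728650116440362 z 0.12278499122457966 0.14209064507343094
slot blob 16 px [326.8125 271.1875] y 0.024072764411415152 0.01873147865306899 0.030489126440608652 z 0.1223697571228466 0.1393731305811774
slot blob 15 px [332.4667 278.2   ] y 0.04090511000057062 0.036709991767923764 0.044932135159951536 z 0.10014529253383832 0.13723792644993194
nose back y -0.002404566382736775 z 0.07703302138341951 0.0882459990612895
tab 61 x [-0.0328 -0.0234] y -0.015609742114416875 [-0.031  -0.0014] z 0.15784373421170847
tab 33 x [-0.0408 -0.0314] y 0.009809153416613921 [0.0006 0.0394] z 0.15952911445024634
shelf n 200 slope x,y [-0.0032  0.0279] z at x,y=0 -0.0308188089776436 (expect ~-.029)
rear n 80 slope y,z [-0.0087  0.0475] x 0.05885526928538798 (expect .057)
tabs top z pct [0.0154 0.0198] exp .016
```

arm_command([
  [0,[0,0.04,-0.5],0.002],
  [0,[0,0,-0.5],0],
  [0,[0.4,0.05,0],0],
  [0,[0.5,0.07,0],0],
  [0,[0.4,0.05,0],0],
  [0,[0,0,0],0],
  [0,[0,0,0],0],
])

```text
clock: 6.45
position: [0.5758, 0.0712, 0.1454]
ee_rot: [-0.533, 0.533, -0.464, 0.464]
contact_force: [0.3, 0.2, -3.6]
width: 0.0087
```

```bash
python3 st.py
```

```text
t 6.45 p [0.5758 0.0712 0.1454] yaw(deg) 7.9 axis [-1.e-04 -1.e-04 -1.e+00] w 0.0087 F [ 0.3  0.2 -3.6] M [-0.01  0.08 -0.02]
stand frame: x -0.0766 y 0.0007 z 0.1334 Fx' 0.3 Fy' 0.1 Fz -3.6
```

arm_command([
  [0,[0.2,0.027,0],0],
  [0,[0.2,0.027,0],0],
  [0,[0,0,0],0],
])

```text
clock: 6.75
position: [0.58, 0.0718, 0.1454]
ee_rot: [0.533, -0.533, 0.464, -0.465]
contact_force: [-0.4, -0.4, -3.8]
width: 0.0087
```

```bash
python3 st.py
```

```text
t 6.75 p [0.58   0.0718 0.1454] yaw(deg) 7.9 axis [ 6.e-04 -1.e-04 -1.e+00] w 0.0087 F [-0.4 -0.4 -3.8] M [-0.03  0.06  0.03]
stand frame: x -0.0723 y 0.0007 z 0.1334 Fx' -0.5 Fy' -0.4 Fz -3.8
```

Small steps now, watching for contact.

arm_command([
  [0,[0.15,0.02,0],0],
  [0,[0,0,0],0],
])

```text
clock: 6.95
position: [0.5814, 0.0719, 0.1454]
ee_rot: [0.533, -0.533, 0.464, -0.464]
contact_force: [-0.4, -0.3, -3.5]
width: 0.0089
```

arm_command([
  [0,[0.15,0.02,0],0],
  [0,[0,0,0],0],
])

```text
clock: 7.15
position: [0.5828, 0.0721, 0.1453]
ee_rot: [-0.533, 0.533, -0.464, 0.464]
contact_force: [-0.1, -0.3, -3.0]
width: 0.0089
```

arm_command([
  [0,[0.1,0.014,0],0],
  [0,[0,0,0],0],
])

```text
clock: 7.35
position: [0.5831, 0.0722, 0.1452]
ee_rot: [-0.533, 0.534, -0.465, 0.464]
contact_force: [-2.1, -0.5, -3.2]
width: 0.0088
```

```bash
python3 st.py
```

```text
t 7.35 p [0.5831 0.0722 0.1452] yaw(deg) 7.89 axis [-1.4e-03 -3.0e-04 -1.0e+00] w 0.0088 F [-2.1 -0.5 -3.2] M [-0.08  0.27 -0.06]
stand frame: x -0.0692 y 0.0007 z 0.1332 Fx' -2.2 Fy' -0.2 Fz -3.2
```

arm_command([
  [0,[0.1,0.014,0],0],
  [0,[0,0,0],0],
])

```text
clock: 7.55
position: [0.5833, 0.0722, 0.145]
ee_rot: [-0.532, 0.534, -0.465, 0.464]
contact_force: [-4.2, -1.6, -3.2]
width: 0.0085
```

```bash
python3 st.py
```

```text
t 7.55 p [0.5833 0.0722 0.145 ] yaw(deg) 7.89 axis [-3.e-03 -4.e-04 -1.e+00] w 0.0085 F [-4.2 -1.6 -3.2] M [-0.17  0.68 -0.1 ]
stand frame: x -0.069 y 0.0007 z 0.133 Fx' -4.4 Fy' -1.0 Fz -3.2
```

arm_command([
  [0,[0,0,0.1],0],
  [0,[0,0,0],0],
])

```text
clock: 7.75
position: [0.5852, 0.0724, 0.1462]
ee_rot: [0.534, -0.533, 0.464, -0.465]
contact_force: [0.4, -0.7, -3.5]
width: 0.0089
```

arm_command([
  [0,[0,0,0.1],0],
  [0,[0,0,0],0],
])

```text
clock: 7.95
position: [0.5861, 0.0725, 0.148]
ee_rot: [0.534, -0.532, 0.464, -0.465]
contact_force: [0.6, 0.4, -3.4]
width: 0.0088
```

```bash
python3 st.py
```

```text
t 7.95 p [0.5861 0.0725 0.148 ] yaw(deg) 7.9 axis [ 3.3e-03  2.0e-04 -1.0e+00] w 0.0088 F [ 0.6  0.4 -3.4] M [-0.06  0.02 -0.  ]
stand frame: x -0.0662 y 0.0006 z 0.136 Fx' 0.7 Fy' 0.3 Fz -3.4
```

arm_command([
  [0,[0.1,0.014,-0.05],0],
  [0,[0.1,0.014,0],0],
  [0,[0,0,0],0],
])

```text
clock: 8.25
position: [0.5871, 0.0727, 0.1469]
ee_rot: [0.533, -0.533, 0.464, -0.465]
contact_force: [0.6, -1.1, -3.3]
width: 0.009
```

arm_command([
  [0,[0.15,0.02,0],0],
  [0,[0.1,0.014,0],0],
  [0,[0,0,0],0],
])

```text
clock: 8.55
position: [0.5894, 0.073, 0.1468]
ee_rot: [0.533, -0.533, 0.464, -0.464]
contact_force: [-0.7, -0.4, -3.3]
width: 0.0087
```

```bash
python3 st.py
```

```text
t 8.55 p [0.5894 0.073  0.1468] yaw(deg) 7.89 axis [ 2.e-04 -1.e-04 -1.e+00] w 0.0087 F [-0.7 -0.4 -3.3] M [-0.15  0.06 -0.08]
stand frame: x -0.0629 y 0.0006 z 0.1348 Fx' -0.8 Fy' -0.3 Fz -3.3
```

arm_command([
  [0,[0.15,0.02,0],0],
  [0,[0,0,0],0],
])

```text
clock: 8.75
position: [0.5909, 0.0732, 0.1468]
ee_rot: [0.533, -0.533, 0.464, -0.464]
contact_force: [0.4, -0.9, -3.9]
width: 0.0086
```

arm_command([
  [0,[0.15,0.02,0],0],
  [0,[0,0,0],0],
])

```text
clock: 8.95
position: [0.5924, 0.0734, 0.1468]
ee_rot: [0.533, -0.533, 0.464, -0.464]
contact_force: [-0.5, -1.1, -5.6]
width: 0.009
```

arm_command([
  [0,[0.1,0.014,0],0],
  [0,[0,0,0],0],
])

```text
clock: 9.15
position: [0.5931, 0.0736, 0.1468]
ee_rot: [-0.533, 0.533, -0.464, 0.464]
contact_force: [-0.6, -0.5, -3.3]
width: 0.0087
```

```bash
python3 st.py
```

```text
t 9.15 p [0.5931 0.0736 0.1468] yaw(deg) 7.89 axis [-1.e-04 -1.e-04 -1.e+00] w 0.0087 F [-0.6 -0.5 -3.3] M [-0.15  0.06 -0.09]
stand frame: x -0.0591 y 0.0007 z 0.1348 Fx' -0.7 Fy' -0.4 Fz -3.3
```

arm_command([
  [0,[0.05,0.007,0],0],
  [0,[0,0,0],0],
])

```text
clock: 9.35
position: [0.5932, 0.0736, 0.1468]
ee_rot: [-0.533, 0.534, -0.465, 0.464]
contact_force: [-2.5, -0.8, -3.1]
width: 0.0086
```

arm_command([
  [0,[0.05,0.007,0],0],
  [0,[0,0,0],0],
])

```text
clock: 9.55
position: [0.5932, 0.0736, 0.1468]
ee_rot: [-0.533, 0.534, -0.465, 0.464]
contact_force: [-4.4, -1.3, -1.3]
width: 0.0086
```

```bash
python3 st.py
```

```text
t 9.55 p [0.5932 0.0736 0.1468] yaw(deg) 7.89 axis [-1.9e-03 -2.0e-04 -1.0e+00] w 0.0086 F [-4.4 -1.3 -1.3] M [-0.23  0.5  -0.14]
stand frame: x -0.059 y 0.0007 z 0.1348 Fx' -4.6 Fy' -0.7 Fz -1.3
```

arm_command([
  [0,[-0.05,-0.007,0],0],
  [0,[0,0,-0.1],0],
  [0,[0,0,-0.1],0],
  [0,[0,0,-0.1],0],
  [0,[0,0,0],0],
])

```text
clock: 10.05
position: [0.5932, 0.0736, 0.1437]
ee_rot: [-0.533, 0.533, -0.465, 0.464]
contact_force: [-4.9, -1.0, -0.8]
width: 0.0088
```

arm_command([
  [0,[0,0,-0.1],0],
  [0,[0,0,-0.1],0],
  [0,[0,0,-0.1],0],
  [0,[0,0,0],0],
])

```text
clock: 10.45
position: [0.5933, 0.0737, 0.1407]
ee_rot: [-0.533, 0.533, -0.465, 0.464]
contact_force: [-5.0, -0.6, -1.4]
width: 0.0092
```

```bash
python3 st.py
```

```text
t 10.45 p [0.5933 0.0737 0.1407] yaw(deg) 7.9 axis [-9.e-04 -1.e-04 -1.e+00] w 0.0092 F [-5.  -0.6 -1.4] M [-0.2   0.68 -0.18]
stand frame: x -0.0589 y 0.0008 z 0.1287 Fx' -5.0 Fy' 0.1 Fz -1.4
```

arm_command([
  [0,[0,0,-0.1],0],
  [0,[0,0,-0.1],0],
  [0,[0,0,0],0],
])

```text
clock: 10.75
position: [0.5932, 0.0736, 0.1392]
ee_rot: [-0.533, 0.533, -0.465, 0.464]
contact_force: [-6.4, -0.7, 2.1]
width: 0.0087
```

arm_command([
  [0,[0,0,-0.1],0],
  [0,[0,0,-0.1],0],
  [0,[0,0,0],0],
])

```text
clock: 11.05
position: [0.5932, 0.0736, 0.1374]
ee_rot: [-0.533, 0.533, -0.464, 0.464]
contact_force: [-6.6, -0.5, 2.6]
width: 0.0091
```

```bash
python3 st.py
```

```text
t 11.05 p [0.5932 0.0736 0.1374] yaw(deg) 7.91 axis [-6.e-04 -2.e-04 -1.e+00] w 0.0091 F [-6.6 -0.5  2.6] M [-0.21  0.83 -0.1 ]
stand frame: x -0.059 y 0.0007 z 0.1254 Fx' -6.6 Fy' 0.4 Fz 2.6
```

arm_command([
  [0,[0,0,-0.1],0],
  [0,[0,0,-0.1],0],
  [0,[0,0,-0.1],0],
  [0,[0,0,0],0],
])

```text
clock: 11.45
position: [0.5932, 0.0736, 0.1347]
ee_rot: [-0.533, 0.533, -0.464, 0.464]
contact_force: [-6.7, -0.4, 3.2]
width: 0.0089
```

arm_command([
  [0,[0,0,-0.1],0],
  [0,[0,0,-0.1],0],
  [0,[0,0,-0.1],0],
  [0,[0,0,0],0],
])

```text
clock: 11.85
position: [0.5932, 0.0736, 0.1319]
ee_rot: [-0.533, 0.533, -0.464, 0.464]
contact_force: [-7.2, -1.3, 5.5]
width: 0.0091
```

```bash
python3 st.py
```

```text
t 11.85 p [0.5932 0.0736 0.1319] yaw(deg) 7.91 axis [-2.e-04 -2.e-04 -1.e+00] w 0.0091 F [-7.2 -1.3  5.5] M [-0.16  0.88 -0.14]
stand frame: x -0.059 y 0.0007 z 0.1199 Fx' -7.3 Fy' -0.3 Fz 5.5
```

arm_command([
  [0,[0,0,-0.1],0],
  [0,[0,0,-0.1],0],
  [0,[0,0,-0.1],0],
  [0,[0,0,0],0],
])

```text
clock: 12.25
position: [0.5932, 0.0735, 0.1277]
ee_rot: [-0.533, 0.534, -0.465, 0.464]
contact_force: [-4.9, -0.5, 0.0]
width: 0.0089
```

arm_command([
  [0,[0,0,-0.1],0],
  [0,[0,0,-0.1],0],
  [0,[0,0,0],0],
])

```text
clock: 12.55
position: [0.5933, 0.0734, 0.1258]
ee_rot: [-0.533, 0.534, -0.465, 0.464]
contact_force: [-5.8, -1.0, -0.4]
width: 0.0087
```

```bash
python3 st.py
```

```text
t 12.55 p [0.5933 0.0734 0.1258] yaw(deg) 7.89 axis [-8.e-04 -4.e-04 -1.e+00] w 0.0087 F [-5.8 -1.  -0.4] M [-0.36  0.72 -0.25]
stand frame: x -0.0589 y 0.0005 z 0.1138 Fx' -5.9 Fy' -0.3 Fz -0.4
```

arm_command([
  [0,[0,0,-0.05],0],
  [0,[0,0,-0.05],0],
  [0,[0,0,0],0],
])

```text
clock: 12.85
position: [0.5933, 0.0735, 0.1255]
ee_rot: [-0.533, 0.533, -0.464, 0.464]
contact_force: [-7.0, -1.8, 2.9]
width: 0.0087
```

arm_command([
  [0,[0,0,-0.1],0],
  [0,[0,0,0],0],
])

```text
clock: 13.05
position: [0.5933, 0.0735, 0.1253]
ee_rot: [-0.533, 0.533, -0.464, 0.465]
contact_force: [-9.1, -2.9, 7.8]
width: 0.0086
```

```bash
python3 st.py
```

```text
t 13.05 p [0.5933 0.0735 0.1253] yaw(deg) 7.87 axis [ 1.e-04 -3.e-04 -1.e+00] w 0.0086 F [-9.1 -2.9  7.8] M [-0.25  0.94 -0.35]
stand frame: x -0.0589 y 0.0006 z 0.1133 Fx' -9.4 Fy' -1.6 Fz 7.8
```

arm_command([
  [0,[0,0,-0.1],0],
  [0,[0,0,0],0],
])

```text
clock: 13.25
position: [0.5933, 0.0736, 0.1252]
ee_rot: [0.533, -0.533, 0.464, -0.465]
contact_force: [-10.0, -2.1, 12.7]
width: 0.0087
```

```bash
python3 st.py;python3 snap.py scene 4 240 190 120 110 5
```

```text
t 13.25 p [0.5933 0.0736 0.1252] yaw(deg) 7.87 axis [ 6.e-04 -2.e-04 -1.e+00] w 0.0087 F [-10.   -2.1  12.7] M [-0.31  1.04 -0.34]
stand frame: x -0.059 y 0.0007 z 0.1132 Fx' -10.2 Fy' -0.7 Fz 12.7
13.3 [0.5933 0.0735 0.1252] [-9.7 -1.8 11.8] 0.0083
```

View pics/scene_4.png

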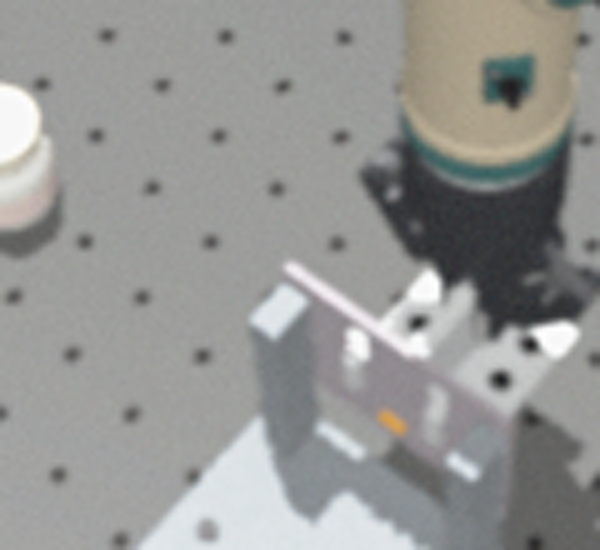

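arm_command([
  [0,[-0.05,-0.007,0.15],0],
  [0,[0,0,0],0],
  [1.5,[0,0,0],0],
  [2,[0,0,0],0],
  [3,[0,0,0],0],
  [3.5,[0,0,0],0],
  [3.5,[0,0,0],0],
], grip_force=40)

```text
clock: 14.0
position: [0.5936, 0.0736, 0.1243]
ee_rot: [0.533, -0.533, 0.464, -0.465]
contact_force: [0.9, -0.0, -0.3]
width: 0.0349
```

```bash
python3 st.py
```

```text
t 14.0 p [0.5936 0.0736 0.1243] yaw(deg) 7.9 axis [ 7.e-04  1.e-04 -1.e+00] w 0.0349 F [ 0.9 -0.  -0.3] M [ 0.02 -0.03 -0.04]
stand frame: x -0.0586 y 0.0007 z 0.1123 Fx' 0.9 Fy' -0.2 Fz -0.3
```

Free; retreat straight up, then back, and check.

arm_command([
  [3.5,[0,0,1],0],
  [3.5,[0,0,2],0],
  [3.5,[0,0,3],0],
  [3.5,[0,0,3],0],
  [3.5,[-1,0,3],0],
  [3.5,[-3,-1,2],0],
  [3.5,[-4,-3,0],0],
  [3.5,[-4,-4,0],0],
  [3.5,[-4,-4,0],0],
  [3.5,[-3,-4,0],0],
  [3.5,[0,0,0],0],
  [3.5,[0,0,0],0],
])

```text
clock: 15.2
position: [0.4123, -0.0779, 0.2653]
ee_rot: [0.533, -0.532, 0.465, -0.466]
contact_force: [0.3, 0.1, 0.0]
width: 0.035
```

```bash
python3 st.py;python3 snap.py scene 5 240 190 120 110 5;python3 snap.py top 5 230 110 100 90 6;python3 fit.py scene_5.pkl "[.5933,.0736,.1252]" .136
python3 - <<'E'
from h import *
# bystanders: depth/colour compare before/after
for n,a in(("scene",(150,150,500,330)),("top",(170,120,430,240))):
    A=pickle.load(open(f"{n}0.pkl","rb"))["pixels"];B=pickle.load(open(f"{n}_5.pkl","rb"))["pixels"]
    d=(cv2.absdiff(A,B).max(-1)>45).astype(np.uint8)
    N,l,s,c=cv2.connectedComponentsWithStats(d)
    print(n,[(s[i].tolist()) for i in range(1,N) if s[i,4]>25])
E
```

```text
t 15.2 p [ 0.4123 -0.0779  0.2653] yaw(deg) 7.71 axis [ 2.4e-03 -2.0e-04 -1.0e+00] w 0.035 F [0.3 0.1 0. ] M [ 0.03 -0.02  0.05]
stand frame: x -0.2587 y -0.1248 z 0.2533 Fx' 0.4 Fy' 0.1 Fz 0.0
15.25 [ 0.413  -0.0772  0.2651] [ 0.5 -0.5 -0.1] 0.0349
15.3 [ 0.4133 -0.0767  0.2649] [-0.3  0.3 -0.3] 0.0348
shelf n 188 slope x,y [ 0.0289 -0.0099] z at x,y=0 -0.030879970571658765 (expect ~-.029)
rear n 93 slope y,z [-0.0003  0.012 ] x 0.06300006259611798 (expect .057)
tabs top z pct [0.0344 0.0483] exp .016
scene [[268, 0, 43, 30, 735], [322, 0, 98, 102, 3746], [443, 0, 16, 5, 49], [458, 0, 120, 183, 7257], [398, 6, 61, 173, 5067], [299, 27, 4, 11, 31], [331, 122, 12, 21, 137], [322, 138, 11, 10, 46], [348, 138, 7, 13, 70], [472, 146, 5, 12, 41], [458, 148, 12, 16, 70], [252, 166, 39, 37, 475], [256, 194, 19, 13, 58], [331, 211, 99, 62, 2066], [317, 238, 27, 23, 284], [340, 272, 16, 26, 185], [312, 279, 17, 15, 119]]
top [[263, 150, 27, 33, 621], [289, 168, 48, 43, 1244], [354, 174, 29, 34, 420], [331, 183, 14, 31, 188], [338, 190, 10, 24, 63], [142, 203, 415, 197, 27767], [244, 228, 10, 15, 32], [280, 241, 15, 3, 30], [471, 278, 53, 35, 905], [295, 312, 17, 12, 124], [289, 322, 25, 12, 182], [318, 335, 12, 37, 165], [316, 338, 4, 13, 28], [283, 372, 30, 9, 184]]
```

View pics/scene_5.png

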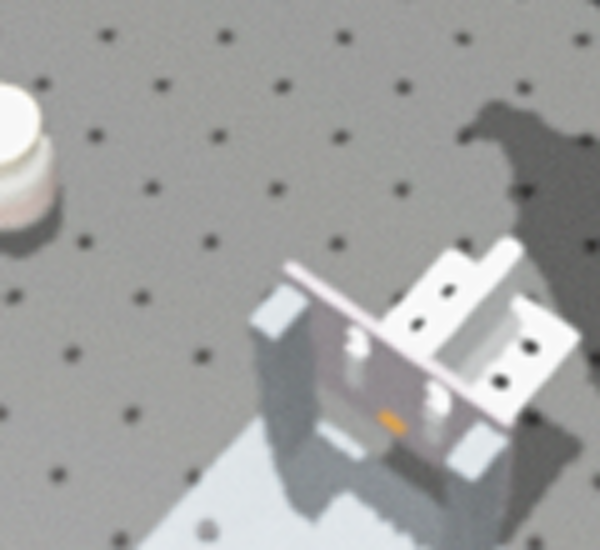

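View pics/top_5.png

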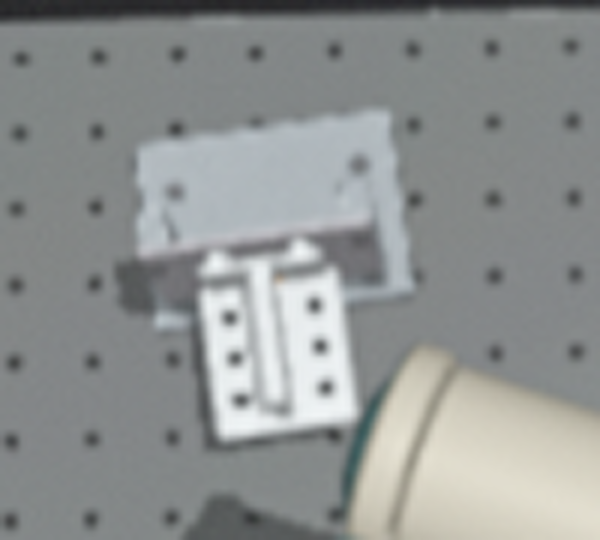

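```bash
python3 - <<'E'
from h import *
np.set_printoptions(precision=4,suppress=True)
th=np.radians(7.8);X=np.array([np.cos(th),np.sin(th)]);Y=np.array([-X[1],X[0]])
for f in("scene0","scene_3","scene_4","scene_5","top0","top_5"):
    im=pickle.load(open(f+".pkl","rb"));hsv=cv2.cvtColor(im["pixels"],cv2.COLOR_RGB2HSV).astype(int)
    W,D,C=cloud(im)
    sat=np.zeros(hsv.shape[:2],bool);sl=(slice(145,165),slice(265,290)) if f[0]=="t" else (slice(264,284),slice(305,332))
    sat[sl]=True
    o=sat&(hsv[...,0]>5)&(hsv[...,0]<28)&(hsv[...,1]>60)
    w=np.where(o,hsv[...,1],0);ys,xs=np.nonzero(o)
    if len(xs):
        P=W[o];print(f,o.sum(),np.average(xs,weights=w[o]),np.average(ys,weights=w[o]),"x'y'z",np.median(P[:,:2]@X-.6567),np.median(P[:,:2]@Y+.0083),np.median(P[:,2]-.012))
    else: print(f,"none")
im=pickle.load(open("top_5.pkl","rb"));cv2.imwrite("pics/t5z.png",cv2.resize(im["pixels"][140:190,255:305,::-1],None,fx=11,fy=11,interpolation=cv2.INTER_NEAREST))
E
```

```text
scene0 20 317.8989852398524 273.9649446494465 x'y'z 0.005054085780169193 -0.001640002820328188 0.08678961696757485
scene_3 21 317.97861915367486 274.0044543429844 x'y'z 0.004551713120414136 -0.0011309152556096564 0.08759177485173687
scene_4 20 317.89243391066543 273.97310847766636 x'y'z 0.005322691027158821 -0.0016149507058238165 0.08771290105860408
scene_5 20 317.8989435002297 273.97473587505743 x'y'z 0.00504716973940178 -0.002398241094696393 0.08641119389115881
top0 14 274.84481508339377 155.90790427846267 x'y'z -0.001088831590545014 -0.0021562840077565208 0.08824265265955969
top_5 none
```

View pics/t5z.png

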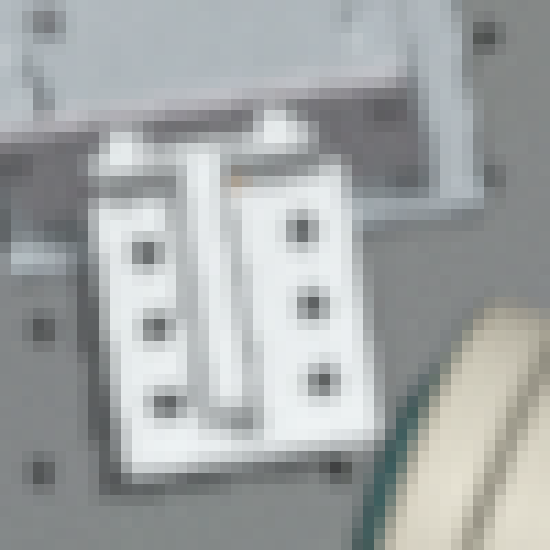

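```bash
python3 -c "
from rig import manip
print(manip.sign_off())"; 
```

```text
the job is handed in; nothing more can be done
None
```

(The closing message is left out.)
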